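# Clamp a circuit-board carrier for microscope inspection

## Robot

A 6-joint arm with a two-finger parallel gripper is mounted at the origin on the work surface. World frame = base frame: x ahead of the robot, y to its left, z up, the work surface at z = 0. Lengths are in m, angles in rad, forces in N, time in s.
With the tool pointing down it reaches from about 0.35 to 0.775 m from the base axis. Payload 7.3 kg.
Tool frame: the origin (TCP) lies between the finger pads; the fingertips stand 17 mm ahead of it and the grasp point (between the pads) lies 2 mm behind it; z points along the fingers, y is the direction in which the jaws open and shut (so a half turn about z gives the same grasp; the last joint's range is limited). The gripper opens to 92 mm and grips with 3 to 60 N. Pads are 19 mm wide; open, the fingers measure 130 mm over their backs; the gripper's body (75 mm by 190 mm) begins 47 mm behind the grasp point.
Start: joints at [-1.352, 0.342, 1.524, -0, 1.275, -0.146], TCP at [0.187, -0.49, 0.244] pointing down, gripper open.
Joint ranges: [-2.53, 2.53], [-0.77, 2.02], [0.04, 2.7], [-1, 4.14], [0.28, 2.66], [-3.11, 3.11]. Speed limits (rad/s): [2.57, 2.57, 3.14, 3.14, 3.14, 3.14].

## Interface

Orientations are given as a unit quaternion [x, y, z, w].
In Python, from cell import r, move_gripper, solve_ik, optics, job gives the robot as it stands. The module is installed in compiled form; this text tells all that it offers. Calls block until the motion is done:
- r.move_pose(position, orientation): joint-space move of the TCP to a pose.
- r.servo_line(position, rot=None, speed=0.15): straight line of the TCP; rot=None keeps the orientation; speed is the mean speed in m/s.
- r.goto_joints(angles): joint-space move.
- move_gripper(opening, squeeze=None): finger opening in m; squeeze is the grip in N (None keeps the last); returns when the fingers have stopped.
- r.pause(seconds).
- solve_ik(position, orientation): joint angles nearest the present ones, or None.
- r.read_state(): the state.
- optics.read_camera(name): name is "scene" or "top" or "wrist"; returns the picture (420x560x3 uint8, blue, green, red); there is no depth.
- optics.camera_params(name): a dict with "fx", "fy", "cx", "cy" (pixels), "R" (3x3) and "t" (3): a world point X has camera coordinates R X + t; the wrist camera has in their place "hand_eye" (4x4, takes a point from camera to tool coordinates, whose origin is the TCP and whose axes are the flange's). Camera axes: x right, y down, z forward; pixel columns grow to the right and rows downward; lengths in m; the calibration is good to about 2 mm. A picture is of the moment at which its call begins: read the wrist's pose just before it. camera_params takes no time and is no camera call.
A pose or a line that the arm cannot do raises r.IKError and nothing moves.
- job.close_job(): hands the job in, once; it reports no verdict.
Trained networks look in the newest picture that a camera, given by its name, has taken for a name from the list of things; names that differ only in an ending like _2 or _b are one class to them, and where a whole thing is asked for, a point or a joint stands for the part that bears it (a point fixed in the world has none). Each returns a list of dicts, best first, with "conf" (0 to 1); they miss things now and then, are a little off and sometimes report something else, mostly with a low value. They report only what shows in the picture. A call takes as long as a camera call.
- optics.search_frame(thing, camera): "position" ([x, y, z] in m, in world coordinates, good to about 4 mm: the middle of the surface that is visible of it).
- optics.outline_of(thing, camera): "region" (420x560 bool, what is visible of it).
- optics.spot_point(thing, camera): "position" ([x, y, z] in m, in world coordinates, good to about 4 mm: a listed point, or the origin of a listed thing).
The state is a dict: "t": time; "joint_pos": joint angles; "joint_velocities": joint speeds; "tau": joint torques, N m; "tcp_pos": TCP position; "tcp_rot": TCP orientation; "wrist_force": force on the tool from outside, world axes, zero at the start; "torque": the same for the moment, N m; "gripper_width": finger opening in m.
Only numpy, scipy, OpenCV 4.12 (cv2) and the standard library are available. Lean on these libraries where they do the work, as an engineer would, in place of code of your own. Each camera call takes 0.05 s, during which the arm holds its last target. There are 200 camera calls.

## Task

Put the aluminium carrier bar with the blue board into the bench screw clamp: bare end first, flat in the guide channel and gently slid fully home against the steel stop. Then turn the black knob clockwise until the yellow indicator tab pops well out of the side of the clamp's ram block (about 8 to 18 mm), stopping before the red part of the tab shows. Don't ram the stop, leave everything else where it is, and let go of everything at the end.

Things in the scene. Friction and masses are not known exactly. Their poses are not given: they have to be found in the camera images.
- clamp: Grey screw clamp bolted to the table. Origin: on the vertical screw axis, at table height. x runs along the guide channel from its open mouth to the steel stop, z up. Base plate x=-45 to 75, 80 mm wide, its top 10 mm above the table: the bar rests on it. Column x=26 to 66, 40 mm wide, 75 mm high; the arm over the channel x=-20 to 28, 32 mm wide, z=57 to 75.
- mouth (a point): Middle of the channel's mouth on the base plate's top (clamp x=-45, z=10); axes as the clamp's. Two guide rails 8 mm high and 8 mm thick, 34 mm apart inside, run from clamp x=-39 to 19; lead-ins flare out to about 48 mm apart at x=-56. A bar slid home sticks out to clamp x=-115.
- stop_face (a point): Centre of the face of the steel stop on the column (30 mm wide), clamp x=25, z=20 mm; axes as the clamp's. The bar's bare end must touch this face.
- stop: The thin rigid steel stop plate on the column. Origin at the clamp's origin. Marks if it is pushed with more than 25 N.
- knob_grip (a point): Grip point of the black wing knob, on the screw axis, 104 mm above the table. Wing 44 mm long (its own x), 12 mm thick (y), z=87 to 115 mm; collar below it tops out at 81 mm. Turns with the knob, keeps its height. Clockwise from above lowers the brass foot under the arm 2.5 mm per rad; the foot starts 3 to 6 mm above a seated bar. Stiff (0.08 N m free, 0.14 clamping), stays where left.
- tab (a joint): Indicator tab, 16 mm wide, 7 mm high, in the left (+y) end of the dark steel ram block (26 by 52 mm, clamp y=-14 to 38, z=44 to 56) under the arm, that carries the foot and sinks with it. Value in m, 0 flush. Stays 0 until the foot presses with 14 N, then pops out fast: 45 mm per rad of the knob (2.2 mm per further newton). Outer 18 mm yellow, the rest red.
- bar: The job: aluminium carrier bar 140 (x) by 30 (y) by 20 mm (z), 150 g, lying flat; origin at the centre of its underside. A blue circuit board covers the top from x=-65 to +5; the half towards +x is bare and that end goes in first, under the foot. The gripper's body clears the knob if the bar is held by its sides near x=-42.
- bar_nose (a point): Centre of the bar's bare end face (bar x=+70, z=10 mm); axes as the bar's.
- other_bar: A like carrier bar, same size, with a white board: leave it. Origin at the centre of its underside.
- cup: White cup, 76 mm across, 85 mm high; leave it. Origin under its centre.
- flux: Clear bottle with a blue cap, 44 mm across, 100 mm high; leave it. Origin under its centre.
- driver: Screwdriver with orange handle lying on the table; leave it. Origin under it.
- brush: Brush lying on the table; leave it. Origin under it.
- lens: Dark steel lens barrel, 36 mm across, 55 mm high, standing; leave it. Origin under its centre.

How it is judged:
By the outcome, as a careful person would: the job done as asked, in the order asked, and still so for the second after the job is handed in, with the robot touching nothing.
It also fails if it takes over 64 s, if anything falls off the work surface, if the arm or the gripper's body presses on something with over 40 N, if the wrist force passes 120 N, or if a joint passes its speed limit or range.

## Working session

There is one attempt and no reset: what is moved stays moved. The work goes in short steps, each a Python script; the robot and the scene stay as the last script left them, time stands still between calls to the robot, and variables do not carry over. Pictures are saved under pics/ and viewed, about 8 in all and at most 12, crops included, and the job is handed in when it is done.

```bash
mkdir -p pics
cat > h.py <<'E'
import numpy as np, cv2
from cell import r, move_gripper, solve_ik, optics, job
from scipy.spatial.transform import Rotation as R
def down(yaw): # tool z down, tool x at yaw
    return (R.from_euler('z',yaw)*R.from_euler('x',np.pi)).as_quat()
def st(): 
    s=r.read_state(); print('t',round(s['t'],2),'p',np.round(s['tcp_pos'],4),'F',np.round(s['wrist_force'],1),'T',np.round(s['torque'],2),'w',round(s['gripper_width'],4),'q',np.round(s['joint_pos'],2)); return s
def backproj(cam,uv,z):
    p=optics.camera_params(cam); uv=np.atleast_2d(uv)
    d=np.c_[(uv[:,0]-p['cx'])/p['fx'],(uv[:,1]-p['cy'])/p['fy'],np.ones(len(uv))]@np.array(p['R'])
    c=-np.array(p['R']).T@np.array(p['t'])
    return c+d*((z-c[2])/d[:,2])[:,None]
def proj(cam,X):
    p=optics.camera_params(cam); c=np.atleast_2d(X)@np.array(p['R']).T+p['t']
    return np.c_[c[:,0]/c[:,2]*p['fx']+p['cx'],c[:,1]/c[:,2]*p['fy']+p['cy']]
E
python3 - <<'E'
from h import *
st()
ims={c:optics.read_camera(c) for c in('scene','top')}
for c in ims: cv2.imwrite(f'pics/{c}0.png',ims[c])
for n in('bar','bar_nose','clamp','mouth','stop_face','knob_grip','other_bar','cup','flux','lens','driver','brush'):
  for c in('top','scene'):
    print(n,c,[(np.round(d['position'],3).tolist(),round(d['conf'],2)) for d in optics.spot_point(n,c)[:2]])
st()
E
```

```text
t 0.0 p [ 0.1872 -0.4901  0.243 ] F [-0.1 -0.3  0. ] T [-0.    0.01  0.03] w 0.0919 q [-1.35  0.34  1.53  0.    1.28 -0.15]
bar top [([0.61, 0.051, -0.001], 0.7), ([0.512, -0.289, 0.004], 0.59)]
bar scene [([0.511, -0.29, 0.0], 0.91)]
bar_nose top [([0.58, -0.308, 0.01], 0.92)]
bar_nose scene [([0.579, -0.309, 0.008], 0.83)]
clamp top [([0.609, 0.049, -0.001], 0.68)]
clamp scene [([0.61, 0.053, -0.002], 0.59)]
mouth top [([0.57, 0.051, 0.012], 0.67)]
mouth scene [([0.567, 0.052, 0.013], 0.72)]
stop_face top [([0.637, 0.045, 0.022], 0.74)]
stop_face scene []
knob_grip top [([0.61, 0.049, 0.106], 0.62)]
knob_grip scene [([0.614, 0.051, 0.1], 0.51)]
other_bar top [([0.462, -0.15, -0.0], 0.65)]
other_bar scene [([0.471, -0.146, -0.001], 0.73)]
cup top [([0.707, -0.133, -0.004], 0.67)]
cup scene [([0.713, -0.128, 0.001], 0.8)]
flux top [([0.708, -0.351, -0.003], 0.59), ([0.637, 0.046, 0.023], 0.56)]
flux scene [([0.71, -0.35, -0.002], 0.95)]
lens top [([0.427, 0.359, 0.004], 0.51)]
lens scene [([0.425, 0.356, 0.005], 0.57)]
driver top [([0.511, -0.29, 0.003], 0.65)]
driver scene [([0.591, 0.397, -0.0], 0.66)]
brush top [([0.532, -0.43, -0.0], 0.62)]
brush scene [([0.607, 0.047, 0.003], 0.58)]
t 1.3 p [ 0.1873 -0.4905  0.2437] F [ 0.5 -0.2 -0.1] T [ 0.01 -0.05  0.04] w 0.0916 q [-1.35  0.34  1.52 -0.    1.28 -0.15]
```

View pics/top0.png

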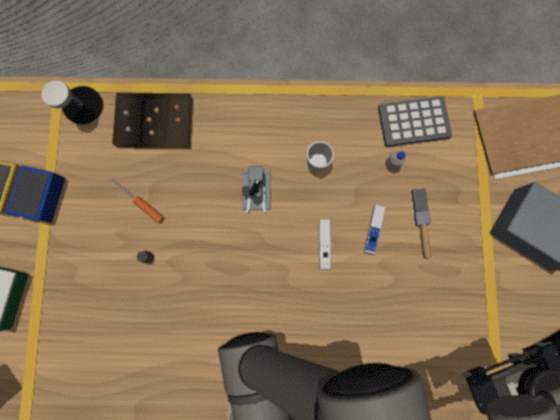

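View pics/scene0.png

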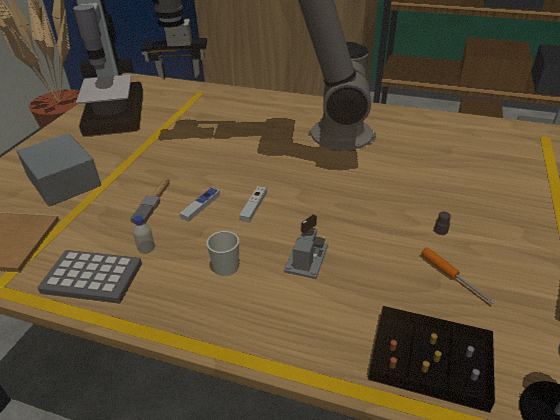

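The top view shows the blue-board bar at pixel (375,229) with its bare end up, towards +x, and the clamp at (257,188) with its mouth facing the robot. The scene view agrees. Next, a closer look from the wrist over the clamp and then the bar.

```bash
cat >> h.py <<'E'
def wparams():
    s=r.read_state(); H=np.array(optics.camera_params('wrist')['hand_eye'])
    T=np.eye(4); T[:3,:3]=R.from_quat(s['tcp_rot']).as_matrix(); T[:3,3]=s['tcp_pos']
    return T@H
def wback(C,uv,z):
    p=optics.camera_params('wrist'); uv=np.atleast_2d(uv).astype(float)
    d=np.c_[(uv[:,0]-p['cx'])/p['fx'],(uv[:,1]-p['cy'])/p['fy'],np.ones(len(uv))]@C[:3,:3].T
    return C[:3,3]+d*((z-C[2,3])/d[:,2])[:,None]
def wproj(C,X):
    p=optics.camera_params('wrist'); c=(np.atleast_2d(X)-C[:3,3])@C[:3,:3]
    return np.c_[c[:,0]/c[:,2]*p['fx']+p['cx'],c[:,1]/c[:,2]*p['fy']+p['cy']]
def look(fn,names):
    C=wparams(); im=optics.read_camera('wrist'); cv2.imwrite(f'pics/{fn}.png',im); np.save(f'pics/{fn}.npy',C)
    for n in names: print(n,[(np.round(d['position'],4).tolist(),round(d['conf'],2)) for d in optics.spot_point(n,'wrist')[:2]])
    return C,im
E
python3 - <<'E'
from h import *
H=optics.camera_params('wrist')['hand_eye']; print(np.round(H,3))
for y in(-.05,np.pi-.05): print(y,solve_ik([.56,.05,.25],down(y)),solve_ik([.61,.05,.102],down(y)))
def go(center,yaw,z):
    # choose the TCP so the camera's axis meets centre
    for yy in(yaw,):
        Rm=R.from_quat(down(yy)).as_matrix(); c=Rm@np.array(H)[:3,3]; d=Rm@np.array(H)[:3,2]
        zc=z+c[2]; p=np.array([*center,.02]); t=(zc-p[2])/-d[2]
        P=p-d*t-c; r.move_pose(P,down(yy))
go((.47+.03,-.28),-.27,.22); st(); look('wbar',['bar','bar_nose','other_bar'])
go((.60,.05),-.05,.30); st(); look('wclamp',['clamp','mouth','stop_face','knob_grip'])
a,b=[cv2.imread(f'pics/{n}.png') for n in('wbar','wclamp')]
st()
E
```

```text
[[-0.001 -0.965 -0.264  0.071]
 [ 1.    -0.001  0.    -0.   ]
 [-0.    -0.264  0.965 -0.141]
 [ 0.     0.     0.     1.   ]]
-0.05 [-4.72601401e-02  4.05978416e-01  1.40894266e+00 -4.44089210e-16
  1.32667157e+00  1.57353619e+00] [-4.33693569e-02  6.34152676e-01  1.45218278e+00 -4.44089210e-16
  1.05525719e+00  1.57742697e+00]
3.0915926535897933 [-0.04726014  0.40597842  1.40894266  0.          1.32667157 -1.56805647] [-0.04336936  0.63415268  1.45218278  0.          1.05525719 -1.56416568]
t 2.76 p [ 0.521  -0.2866  0.2201] F [-0.2 -0.1  0.4] T [ 0.05  0.05 -0.  ] w 0.092 q [-0.63  0.49  1.36 -0.    1.29  1.21]
bar [([0.5141, -0.2931, 0.0003], 0.66)]
bar_nose [([0.5808, -0.3047, 0.0091], 0.88)]
other_bar []
t 4.33 p [0.644  0.0464 0.2996] F [0.1 1.3 0. ] T [ 0.02 -0.04 -0.01] w 0.0917 q [-0.05  0.55  1.05 -0.    1.55  1.58]
clamp [([0.6137, 0.0507, -0.0036], 0.63)]
mouth []
stop_face []
knob_grip [([0.6121, 0.048, 0.1031], 0.64)]
t 4.58 p [0.6441 0.0467 0.2998] F [ 0.9 -0.6 -0.2] T [ 0.02  0.05 -0.02] w 0.0919 q [-0.05  0.55  1.05 -0.    1.55  1.58]
```

View pics/wclamp.png

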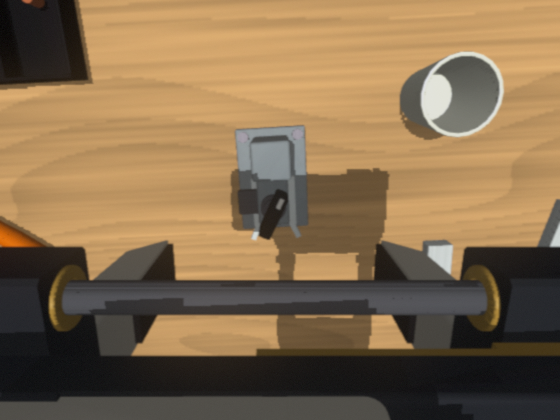

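View pics/wbar.png

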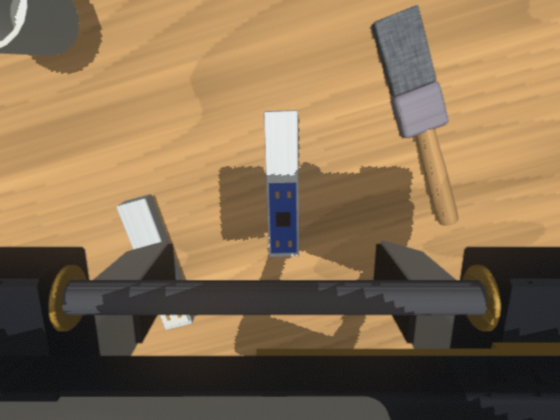

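Both wrist views are clear: the bar runs from (282,111) at its bare end to (284,254), and the clamp base has corners near (236,131), (304,127) and (308,225). I'll zoom in on both to read the corners.

Run:
```python
import cv2,numpy as np
a=cv2.imread('pics/wclamp.png')[115:247,215:335]; b=cv2.imread('pics/wbar.png')[100:265,250:315]
a=cv2.resize(a,None,fx=4.5,fy=4.5,interpolation=cv2.INTER_CUBIC); b=cv2.resize(b,None,fx=3.6,fy=3.6,interpolation=cv2.INTER_CUBIC)
print(a.shape,b.shape)
o=np.zeros((596,800,3),np.uint8); o[:a.shape[0],:540]=a[:596]; o[:594,550:550+b.shape[1]]=b[:594]
cv2.imwrite('pics/z1.png',o)
```

```text
(594, 540, 3) (594, 234, 3)
```

View pics/z1.png

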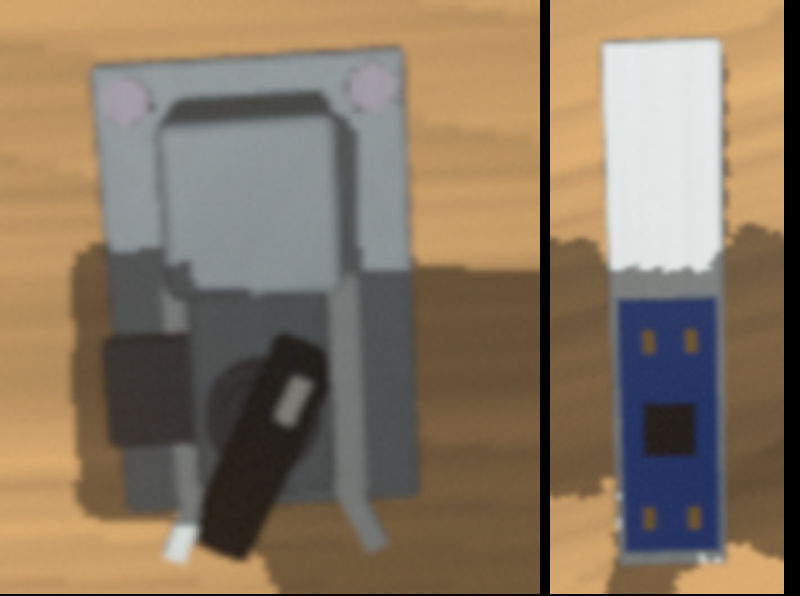

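```bash
cat > fit.py <<'E'
from h import *
from scipy.optimize import least_squares
def fit(C,uv,X,x0):
    def f(q):
        P=X.copy(); c,s=np.cos(q[2]),np.sin(q[2]); P[:,0]=q[0]+c*X[:,0]-s*X[:,1]; P[:,1]=q[1]+s*X[:,0]+c*X[:,1]
        return (wproj(C,P)-uv).ravel()
    o=least_squares(f,x0); return o.x,np.round(o.fun.reshape(-1,2),1).tolist()
E
python3 - <<'E'
from fit import *
z=np.array([[94,66],[401,47],[419,496],[127,513.],[160,126],[335,113]])
uv=(z+.5)/4.5-.5+[215,115]
X=np.array([[75,40,10],[75,-40,10],[-45,-40,10],[-45,40,10],[66,20,75],[66,-20,75]])/1e3
C=np.load('pics/wclamp.npy')
q,res=fit(C,uv,X,[.61,.05,-.05]); print('clamp',q,res)
q4,res=fit(C,uv[:4],X[:4],[.61,.05,-.05]); print('clamp4',q4,res)
w=(np.array([[306,343],[222,551],[264,447]])+.5)/4.5-.5+[215,115]
W=wback(C,w,.115); print('wing',W,np.arctan2(*(W[0]-W[1])[1::-1]))
zb=np.array([[53,42],[171,39],[174,562],[71,562.]]); ub=(zb+.5)/3.6-.5+[250,100]
Xb=np.array([[70,15,20],[70,-15,20],[-70,-15,20],[-70,15,20]])/1e3
print('bar',*fit(np.load('pics/wbar.npy'),ub,Xb,[.51,-.29,-.2]))
E
```

```text
clamp [0.61305949 0.04882128 0.00430962] [[-1.1, -0.2], [1.2, -0.0], [0.6, 0.7], [-0.1, 0.5], [-1.3, -0.6], [0.9, -0.1]]
clamp4 [0.61332992 0.04893997 0.00449909] [[-1.2, -0.4], [1.0, -0.3], [0.5, 0.5], [-0.2, 0.3]]
wing [[0.63804251 0.03906714 0.115     ]
 [0.59498002 0.05838346 0.115     ]
 [0.61687982 0.04855997 0.115     ]] -0.42165989392258835
bar [ 0.5135369 -0.292507  -0.2458177] [[-0.5, -0.6], [0.5, -0.7], [0.9, 0.5], [-0.9, 1.2]]
```

Run:
```python
from h import *
b=np.array([.5135,-.2925]); y=-.246
g=b-.042*np.array([np.cos(y),np.sin(y)]); q=down(y)
r.move_pose([*g,.10],q); move_gripper(.060); r.servo_line([*g,.021],speed=.1); st()
move_gripper(.02,squeeze=40); s=st()
r.servo_line([*g,.11],speed=.15); st()
cl=np.array([.6132,.0489]); cy=.0044; u=np.array([np.cos(cy),np.sin(cy)])
r.move_pose([*(cl-.195*u),.11],down(cy)); 
r.servo_line([*(cl-.195*u),.0355],speed=.12); r.pause(.2); st()
C,im=look('pre',['bar_nose','mouth','clamp'])
```

```text
t 7.79 p [ 0.4731 -0.2826  0.0215] F [-0.4 -0.3  0.6] T [0.1  0.01 0.03] w 0.0599 q [-0.68  0.66  1.7  -0.    0.79  1.14]
t 8.38 p [ 0.4728 -0.2823  0.0212] F [0.3 0.5 2. ] T [0.07 0.1  0.06] w 0.0297 q [-0.68  0.66  1.7   0.    0.79  1.14]
t 9.12 p [ 0.4722 -0.2818  0.1091] F [ 0.4  0.1 -1.7] T [ 0.08  0.1  -0.02] w 0.0296 q [-0.68  0.53  1.63 -0.    0.98  1.14]
t 11.37 p [0.4187 0.048  0.0361] F [-0.5  0.1 -1.6] T [0.01 0.07 0.04] w 0.0295 q [-0.07  0.47  2.05 -0.    0.62  1.5 ]
bar_nose []
mouth []
clamp []
```

View pics/pre.png

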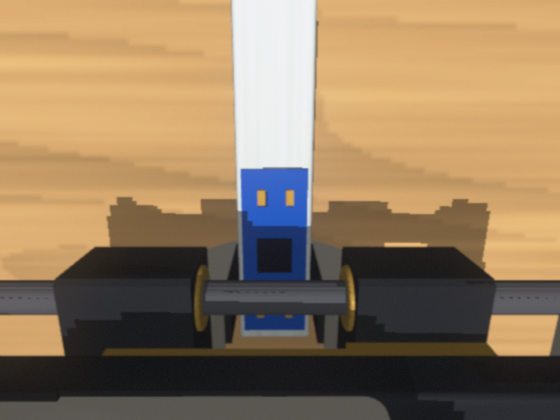

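The bar is held straight in the jaws, with its edges symmetric about column 275. Next step is inserting it in small force-checked moves.

Run:
```python
from h import *
cl=np.array([.6132,.0489]); cy=.0044; u=np.array([np.cos(cy),np.sin(cy)])
F=lambda: np.array(r.read_state()['wrist_force'])
bias=F(); z=.0355
def P(x,z): return [*(cl+x*u),z]
ok=True
for x in np.arange(-.19,-.136,.006):
    r.servo_line(P(x,z),speed=.06); f=F()-bias
    if np.abs(f[:2]).max()>6: print('hit',x,f); ok=False; break
st()
if ok:
    while z>.0285:
        z-=.001; r.servo_line(P(x,z),speed=.03); r.pause(.1); f=F()-bias
        if f[2]>3: break
    print('z',z,f); st()
C,im=look('ins',['knob_grip'])
im=optics.read_camera('scene'); c=im[190:290,260:350]; cv2.imwrite('pics/sc_ins.png',cv2.resize(c,None,fx=6,fy=6,interpolation=cv2.INTER_CUBIC))
```

```text
t 13.82 p [0.4717 0.0482 0.0355] F [-0.4  0.3 -2.1] T [ 0.04  0.09 -0.02] w 0.0296 q [-0.06  0.54  1.91 -0.    0.7   1.51]
z 0.030499999999999992 [ 1.31509292 -0.38281125  3.42237283]
t 15.57 p [0.4713 0.0483 0.0306] F [ 1.  -0.2  0.6] T [ 0.08 -0.03  0.  ] w 0.0296 q [-0.06  0.55  1.91 -0.    0.68  1.51]
knob_grip []
```

View pics/ins.png

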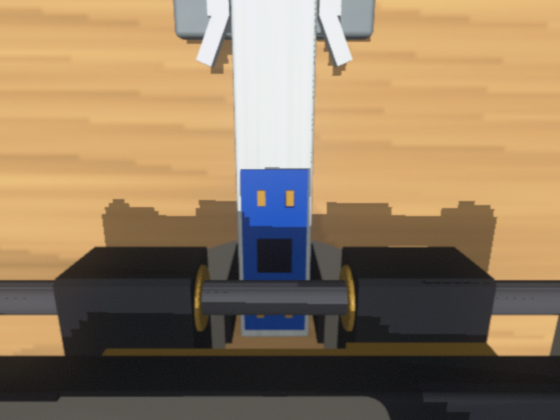

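The bar sits centred between the lead-ins (base edges at columns 175 and 374, bar centre at 275) and is resting on the base plate.

Run:
```python
from h import *
cl=np.array([.6132,.0489]); cy=.0044; u=np.array([np.cos(cy),np.sin(cy)])
F=lambda: np.array(r.read_state()['wrist_force'])
z=.0306
def P(x,z): return [*(cl+x*u),z]
move_gripper(.025,squeeze=18); bias=F(); st()
x=-.1418; log=[]
while x<-.078:
    dx=.004 if x<-.100 else .001
    x+=dx; r.servo_line(P(x,z),speed=.03 if dx>.002 else .012); f=F()-bias; log.append((round(x,4),*np.round(f,1)))
    if f[0]<-5:
        break
r.pause(.1); print(*log[-14:],sep='\n'); st()
C,im=look('home',['bar','bar_nose'])
```

```text
t 15.93 p [0.4713 0.0483 0.0305] F [-0.7 -0.1  0.5] T [ 0.06 -0.06  0.01] w 0.0299 q [-0.06  0.55  1.91  0.    0.68  1.51]
(-0.1018, np.float64(0.4), np.float64(-0.2), np.float64(-0.7))
(-0.0978, np.float64(2.2), np.float64(1.3), np.float64(-1.1))
(-0.0968, np.float64(-0.1), np.float64(-0.3), np.float64(0.6))
(-0.0958, np.float64(-0.6), np.float64(-0.3), np.float64(1.5))
(-0.0948, np.float64(-0.8), np.float64(0.3), np.float64(1.7))
(-0.0938, np.float64(0.1), np.float64(0.4), np.float64(0.7))
(-0.0928, np.float64(-1.1), np.float64(0.8), np.float64(1.5))
(-0.0918, np.float64(-0.8), np.float64(-0.3), np.float64(2.2))
(-0.0908, np.float64(-1.2), np.float64(-0.1), np.float64(3.1))
(-0.0898, np.float64(-1.3), np.float64(0.8), np.float64(1.8))
(-0.0888, np.float64(-0.5), np.float64(-0.3), np.float64(2.8))
(-0.0878, np.float64(-1.1), np.float64(0.6), np.float64(1.8))
(-0.0868, np.float64(-2.8), np.float64(0.1), np.float64(4.2))
(-0.0858, np.float64(-5.2), np.float64(-0.1), np.float64(4.6))
t 22.16 p [0.5263 0.0485 0.0305] F [-7.2 -0.7  7.5] T [-0.02  0.93  0.05] w 0.0297 q [-0.05  0.62  1.75 -0.    0.77  1.51]
bar [([0.5688, 0.0455, 0.01], 0.95)]
bar_nose []
```

View pics/home.png

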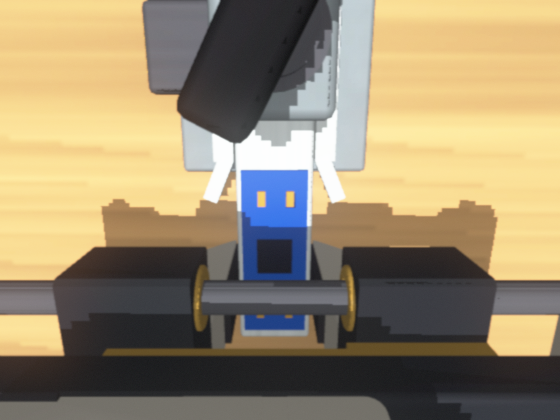

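Contact came at the expected place (TCP at clamp x≈-86 mm, about 7 N), and the network puts the bar's origin at 0.5688 against an expected 0.568. I'll release, go to the knob and make the first, safe part of the turn.

```bash
cat >> h.py <<'E'
cl=np.array([.6132,.0489]); cy=.0044
def cw(X): # clamp -> world
    X=np.atleast_2d(X); return np.c_[R.from_euler('z',cy).apply(X)+[*cl,0]]
def turn(d):
    q=np.array(r.read_state()['joint_pos']); q[5]+=d; r.goto_joints(q)
TAB=np.array([[x,y,z] for x in(-.012,.012) for y in(.034,.066) for z in(.036,.052)])
def tabview(tag,cams=('wrist','scene','top')):
    for c in cams:
        if c=='wrist': C=wparams()
        im=optics.read_camera(c); P=wproj(C,cw(TAB)) if c=='wrist' else proj(c,cw(TAB))
        a=np.clip(P.min(0)-2,0,[558,418]).astype(int); b=np.clip(P.max(0)+3,1,[560,420]).astype(int)
        roi=im[a[1]:max(b[1],a[1]+1),a[0]:max(b[0],a[0]+1)]; h=cv2.cvtColor(roi,cv2.COLOR_BGR2HSV)
        ye=cv2.inRange(h,(22,130,60),(36,255,255)); re=cv2.inRange(h,(0,150,50),(8,255,255))
        print(tag,c,a,b,'yel',cv2.countNonZero(ye),'red',cv2.countNonZero(re)); cv2.imwrite(f'pics/{tag}_{c}.png',im)
E
python3 - <<'E'
from h import *
move_gripper(.06); s=st(); p=np.array(s['tcp_pos'])
r.servo_line([p[0]-.012,p[1],p[2]],speed=.08)
r.servo_line([p[0]-.012,p[1],.2],speed=.2); 
r.move_pose([.6135,.0489,.18],down(-.42+np.pi)); st()
r.servo_line([.6135,.0489,.102],speed=.12); move_gripper(.005,squeeze=45); st()
tabview('k0')
turn(.5); st(); turn(1.1); st(); tabview('k1')
E
```

```text
t 23.01 p [0.5274 0.0485 0.0306] F [-0.1  0.3 -0. ] T [0.06 0.04 0.  ] w 0.0602 q [-0.05  0.62  1.75  0.    0.77  1.51]
t 26.62 p [0.6134 0.0489 0.1799] F [ 0.9 -0.7  0.2] T [ 0.06 -0.17  0.02] w 0.0599 q [-0.04  0.56  1.35  0.    1.23 -1.2 ]
t 28.23 p [0.6135 0.0489 0.1021] F [-0.6  0.4  0.5] T [-0.02 -0.12  0.02] w 0.0157 q [-0.04  0.64  1.44 -0.    1.06 -1.2 ]
k0 wrist [317 160] [399 234] yel 0 red 0
k0 scene [318 236] [339 256] yel 2 red 0
k0 top [229 183] [246 198] yel 0 red 0
t 28.93 p [0.6134 0.0487 0.102 ] F [-1.2 -1.6  1.1] T [-0.22  0.13  0.  ] w 0.0156 q [-0.05  0.64  1.44 -0.    1.06 -0.7 ]
t 29.95 p [0.6128 0.0486 0.102 ] F [-5.  -2.4  3.5] T [-0.35  0.76  0.09] w 0.0154 q [-0.05  0.64  1.44 -0.    1.06  0.4 ]
k1 wrist [194 111] [270 194] yel 34 red 0
k1 scene [318 236] [339 256] yel 2 red 0
k1 top [229 183] [246 198] yel 0 red 0
```

Run:
```python
import cv2,numpy as np
a=cv2.imread('pics/k0_wrist.png')[60:360,90:470];b=cv2.imread('pics/k1_wrist.png')[60:360,90:470]
cv2.imwrite('pics/kk.png',np.hstack([a,b]))
```

```text
(no output)
```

View pics/kk.png

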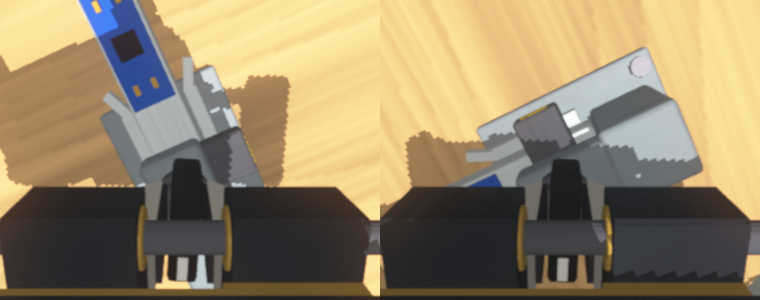

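The grip follows the wing, and the ram block's end shows the flush yellow tab edge clearly at (545,110) in the right half. I'll continue in small steps and measure how far the tab sticks out from the wrist image.

```bash
cat >> h.py <<'E'
def tabout(theta,tag=None):
    C=wparams(); im=optics.read_camera('wrist'); zt=.0535-.0025*theta
    h=cv2.cvtColor(im,cv2.COLOR_BGR2HSV)
    ye=cv2.inRange(h,(22,130,60),(36,255,255)); re=cv2.inRange(h,(0,150,50),(8,255,255))
    out=[]
    for m in(ye,re):
        v,u=np.nonzero(m); W=wback(C,np.c_[u,v],zt) if len(u) else np.zeros((0,3))
        c=R.from_euler('z',-cy).apply(W-[*cl,0]) if len(W) else W
        k=(np.abs(c[:,0])<.011)&(c[:,1]>.028)&(c[:,1]<.075); y=c[k,1]
        out.append((len(y),)+tuple(np.round((np.percentile(y,[3,97])-.038)*1e3,1)) if len(y)>5 else (len(y),0,0))
    if tag: cv2.imwrite(f'pics/{tag}.png',im)
    return out
E
python3 - <<'E'
from h import *
th=1.6; print(tabout(th))
for i in range(22):
    turn(.08); th+=.08; o=tabout(th,'k2'); s=r.read_state()
    print(round(th,2),o,round(s['t'],1),np.round(s['torque'][2],2),np.round(s['wrist_force'],1),round(s['gripper_width'],4))
    if o[0][0]>200 or o[0][2]>5 or o[1][0]>20 or s['t']>46: break
st()
E
```

```text
[(33, np.float64(0.4), np.float64(1.1)), (0, 0, 0)]
1.68 [(28, np.float64(0.5), np.float64(0.9)), (0, 0, 0)] 30.4 0.06 [-3.8 -1.7  2.7] 0.0151
1.76 [(16, np.float64(0.4), np.float64(0.8)), (0, 0, 0)] 30.8 0.03 [-3.5 -1.3  3.5] 0.0158
1.84 [(10, np.float64(0.2), np.float64(0.6)), (0, 0, 0)] 31.1 0.02 [-4.1 -0.4  3.3] 0.0151
1.92 [(9, np.float64(0.5), np.float64(0.6)), (0, 0, 0)] 31.4 0.07 [-4.3 -0.5  3.8] 0.0155
2.0 [(0, 0, 0), (0, 0, 0)] 31.6 0.05 [-4.5 -1.2  3.7] 0.0152
2.08 [(196, np.float64(0.2), np.float64(3.5)), (0, 0, 0)] 31.9 -0.0 [-4.6 -1.2  4.3] 0.0158
2.16 [(370, np.float64(0.3), np.float64(6.4)), (0, 0, 0)] 32.2 0.07 [-3.9 -1.   2.7] 0.0154
t 32.25 p [0.6126 0.0488 0.102 ] F [-3.9 -1.   2.7] T [-0.15  0.74  0.07] w 0.0154 q [-0.05  0.64  1.44 -0.    1.06  0.94]
```

Run:
```python
from h import *
th=2.16
for d in(.08,.065): 
    turn(d); th+=d; r.pause(.15); o=tabout(th,'k3'); print(th,o)
    if o[0][2]>12.5: break
move_gripper(.04); st(); print('released',tabout(th,'k4'))
im=cv2.imread('pics/k4.png'); cv2.imwrite('pics/k4c.png',im[60:360,90:470])
```

```text
2.24 [(550, np.float64(0.4), np.float64(9.4)), (0, 0, 0)]
2.305 [(677, np.float64(0.5), np.float64(11.8)), (0, 0, 0)]
t 33.77 p [0.6126 0.0488 0.1019] F [ 0.2 -0.8  0.1] T [-0.04  0.03  0.02] w 0.0403 q [-0.05  0.64  1.44 -0.    1.06  1.08]
released [(669, np.float64(0.6), np.float64(11.8)), (0, 0, 0)]
```

View pics/k4c.png

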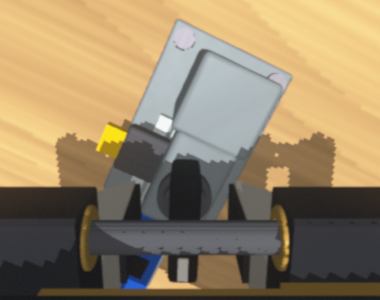

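The tab shows only yellow at (110,138), about 12 mm out, and the jaws are open clear of the wing. I'll retract, check the bar and the tab once more, and hand in.

Run:
```python
from h import *
p=np.array(r.read_state()['tcp_pos']); r.servo_line([p[0],p[1],.2],speed=.15)
r.move_pose([.645,.047,.30],down(cy)); r.pause(.2); print(tabout(2.3,'fin'))
for n in('bar','clamp'): print(n,[(np.round(d['position'],4).tolist(),round(d['conf'],2)) for d in optics.spot_point(n,'wrist')[:1]])
optics.read_camera('top')
for n in('bar','other_bar','cup','flux'): print(n,[(np.round(d['position'],3).tolist(),round(d['conf'],2)) for d in optics.spot_point(n,'top')[:1]])
im=cv2.imread('pics/fin.png'); cv2.imwrite('pics/finc.png',cv2.resize(im[100:250,180:340],None,fx=4,fy=4)); st()
```

```text
[(131, np.float64(1.1), np.float64(10.2)), (0, 0, 0)]
bar [([0.5691, 0.0507, 0.0106], 0.88)]
clamp [([0.6093, 0.052, -0.0029], 0.75)]
bar [([0.71, -0.353, 0.0], 0.19)]
other_bar [([0.465, -0.151, 0.001], 0.55)]
cup [([0.708, -0.126, -0.002], 0.74)]
flux [([0.706, -0.353, -0.0], 0.88)]
t 35.73 p [0.645 0.047 0.3  ] F [0.3 0.1 0.7] T [ 0.02  0.   -0.04] w 0.04 q [-0.05  0.55  1.04 -0.    1.55  1.52]
```

View pics/finc.png

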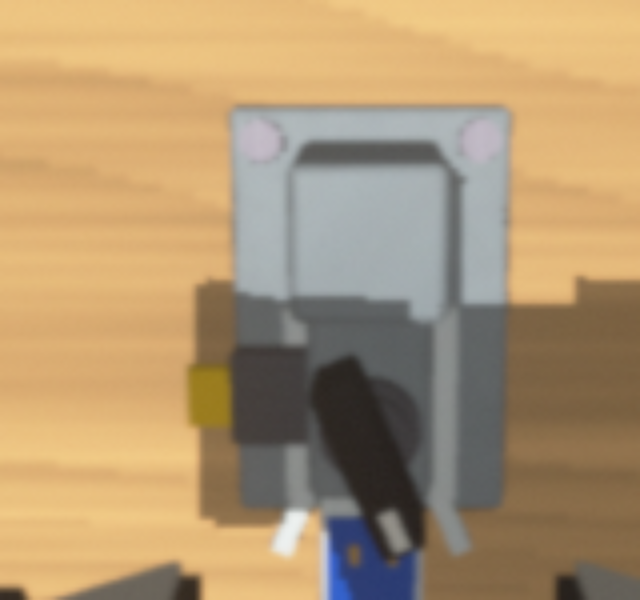

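The tab is about 11 mm out with no red. The board edge (row 515 in the crop) looks a little outside the base edge, so I'll check seating numerically before handing in.

Run:
```python
from h import *
C=wparams(); px=lambda u,v:(np.array([u+.5,v+.5])/4-.5+[180,100])
for n,uv,z in(('board edge',(373,516),.032),('aluminium z30',(373,516),.030),('base front R',(500,506),.010),('base front L',(243,503),.010),('base back',(371,107),.010),('foot of arm?',(371,500),.03)):
    W=wback(C,px(*uv),z)[0]; print(n,np.round(R.from_euler('z',-cy).apply(W-[*cl,0])*1e3,1))
Cb=np.load('pics/wbar.npy'); W=wback(Cb,(np.array([[117,297.5],[112,40],[122,562]])+.5)/3.6-.5+[250,100],.021); print('board edge from nose / tail',np.linalg.norm(W[0]-W[1]),np.linalg.norm(W[0]-W[2]))
# board edge seen when seated (home.png), row 169 col 274, and in grasp (ins.png)
print('home.png',(np.array(wback(np.load('pics/home.npy'),(274,169.5),.031)[0])-[*cl,0])*1e3)
```

```text
board edge [-38.1  -0.5  32. ]
aluminium z30 [-38.8  -0.5  30. ]
base front R [-42.5 -39.1  10. ]
base front L [-41.5  39.1  10. ]
base back [76.6 -0.  10. ]
foot of arm? [-33.9   0.1  30. ]
board edge from nose / tail 0.06457178884917551 0.07366354299912575
home.png [-40.4502811   -0.04081307  31.        ]
```

Run:
```python
from h import *
job.close_job(); st()
```

```text
the job is handed in; nothing more can be done
the job is handed in; nothing more can be done
```

The bar with the blue board is in the clamp, and the job was handed in at about 36 s on the robot clock, with the gripper open and clear of everything.

- **Seating:** I gripped the bar near x=-42, set it flat on the base plate and slid it in 1 mm steps over the last 15 mm or so. It met the stop where expected, with about 7 N on the wrist, well under the 25 N limit. Before I let go, the board edge measured clamp x=-40.4 mm, against -40 for fully home. The last picture gave about -39 mm.
- **Clamping:** I turned the knob clockwise about 2.3 rad in one grip. Before I let go of the knob, the tab was 11.8 mm out. It read the same just after, and 10–11 mm in the last picture from higher up. Only yellow showed.
- **Checks that failed or disagreed:**
    - In that last picture the clamp's base edges read about 2–3 mm off, so the final board-edge reading is only good to that.
    - The top camera's search for the bar at the end returned a false low-confidence hit (0.19, at the flux bottle). The wrist camera put the bar at x=0.569, as expected for seated.
    - The wing was gripped a few degrees off square, but it turned without slipping.
- **Other things:** the white-board bar, cup and flux bottle read where they started, within the network's error. I did not recheck the lens, screwdriver or brush, but the arm didn't go near them.

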